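# Portion three vials with the measuring scoop

## Robot

A 6-joint arm with a two-finger parallel gripper is mounted at the origin on the work surface. World frame = base frame: x ahead of the robot, y to its left, z up, the work surface at z = 0. Lengths are in mm, angles in rad, forces in N, time in s.
With the tool pointing down it reaches from about 400 to 825 mm from the base axis. Payload 7 kg.
Tool frame: the origin (TCP) lies at the very end of the fingers, on their centre line; the grasp point (between the pads) lies 19 mm behind it; z points along the fingers, y is the line along which they close (so a half turn about z gives the same grasp; the last joint's range is limited). The gripper opens to 88 mm and grips with 3 to 60 N. Pads are 19 mm wide; open, the fingers measure 130 mm over their backs; the gripper's body (78 mm by 193 mm) begins 47 mm behind the grasp point.
Start: joints at [-0.999, 0.359, 0.012, 0, -1.224, -0.288], TCP at [188.977, -647.984, 226.561] pointing down, gripper open.
Joint ranges: [-3.07, 3.07], [-1.43, 2.12], [-1.02, 1.25], [-3.03, 1.67], [-3.05, -0], [-3.03, 3.03]. Speed limits (rad/s): [2.39, 2.39, 3.01, 3.14, 3.14, 3.14].

## Interface

Orientations are given as a unit quaternion [x, y, z, w].
In Python, from plant import bot gives the robot as it stands. Calls block until the motion is done:
- bot.move_ptp(position, orientation): joint-space move of the TCP to a pose.
- bot.line_to(position, velocity=150, ori=None): straight line of the TCP; ori=None keeps the orientation; velocity is the mean speed in mm/s.
- bot.move_joints(angles): joint-space move.
- bot.move_gripper(opening, force=None): finger opening in mm; force is the grip in N (None keeps the last); returns when the fingers have stopped.
- bot.pause(seconds).
- bot.solve_ik(position, orientation): joint angles nearest the present ones, or None.
- bot.read_state(): the state.
- bot.camera(name): name is "side" or "top" or "wrist"; returns the picture (384x512x3 uint8, red, green, blue); there is no depth.
- bot.get_calibration(name): a dict with "fx", "fy", "cx", "cy" (pixels), "distortion" ([k1, k2, p1, p2, k3] as OpenCV has them; the pictures are not rectified), "view" (4x4, takes a point from world to camera coordinates); the wrist camera has in their place "T_tool_cam" (4x4, takes a point from camera to tool coordinates, whose origin is the TCP and whose axes are the flange's). Camera axes: x right, y up, looking along -z (the intrinsics and any distortion apply to the point x, -y, -z); pixel columns grow to the right and rows downward; lengths in mm; the calibration is good to about 2 mm. A picture is of the moment at which its call begins: read the wrist's pose just before it. get_calibration takes no time and is no camera call.
A pose or a line that the arm cannot do raises bot.Unreachable and nothing moves.
- bot.close_job(): hands the job in; it is judged then, once.
The state is a dict: "t": time; "joint_pos": joint angles; "qvel": joint speeds; "tau": joint torques, N m; "tcp_pos": TCP position; "eef_rot": TCP orientation; "contact_force": force on the tool from outside, world axes, zero at the start; "moment": the same for the moment, N m; "width": finger opening in mm; "finger_force": force on a finger pad.
Only numpy, scipy, OpenCV 4.12 (cv2) and the standard library are available. Lean on these libraries where they do the work, as an engineer would, in place of code of your own. Each camera call takes 0.05 s, during which the arm holds its last target. There are 200 camera calls.

## Task

Take the longer of the two aluminium scoops, push it along the trough floor under the steel bar right into the heap of vials, then draw it slowly back under the bar so that the bar strikes off the surplus and the scoop is left level full with exactly three vials, the rest staying in the trough. Set the scoop with its three vials flat on the cardboard packing board, pocket over the board's middle, and let go; leave the small scoop, the jar and the bottle where they are.

Things in the scene. Friction and masses are not known exactly. Their poses are not given: they have to be found in the camera images.
- scoop_grip (a point): The LONGER of two bare aluminium scoops (loose, 161 mm long, 78 wide, 0.15 kg): the point where to take it, mid-way across its black upright grip plate, 85 mm above the scoop's underside and 85 mm behind its pocket's centre. The plate is 10 mm thick along the scoop's y, 30 mm along its x, and stands 106 mm high. A neck 6 mm high joins it to the pocket. Axes as scoop_pocket.
- scoop_pocket (a point): The longer scoop's flat underside below its pocket's centre. x forward to the lip, z up. Pocket inside: 65 mm in x, 72 in y: one layer of three vials lying along y. Heights over the underside: floor 2 mm, back wall 22, side walls 20; in front a 12 mm lip only, with a ramp down to a tip at x = +61 mm. The grip plate spans x = -100 to -70 mm.
- small_scoop_pocket (a point): Bystander: a like aluminium scoop, but short (120 mm overall), whose pocket takes one vial only. This point is on its underside below its pocket. Leave it alone.
- trough: Fixed plywood trough, 270 x 102 mm. Origin: centre of its underside; x along it to the closed far end. Floor at z = 5 mm, 92 mm wide inside, side walls to z = 42, end wall's inner face at x = 130, up to z = 75; near end (x = -135) open. A fixed steel strike bar bridges it at x = 25 (8 thick, z = 35 to 55 mm): the pocket on the floor with one layer of vials passes below it; the grip plate stays on the near side.
- board: Fixed flat cardboard packing board 180 x 140 mm, 4 mm thick, on the table. Origin: centre of its underside.
- jar: Bystander: amber jar with a black cap, 48 mm across, 60 mm high, loose; origin at the centre of its underside.
- bottle: Bystander: white bottle with a blue cap, 44 mm across, 130 mm high, loose; origin at the centre of its underside.
- vial1_mid (a point): One of six alike loose smooth amber vials with white caps: 20 mm thick, 50 mm long, round ends, 25 g; this point is its centre. They lie across the trough in a heap two high (four below, two on top) against its end wall, beyond the bar. They ride up the scoop's ramp when it is pushed on till its tip is at the end wall (some 10 N); drawn back slowly (70 mm/s or less) they settle in, while a quick pull throws them out.
- vial2_mid (a point): Another vial, as vial1_mid.
- vial3_mid (a point): Another vial, as vial1_mid.
- vial4_mid (a point): Another vial, as vial1_mid.
- vial5_mid (a point): Another vial, as vial1_mid.
- vial6_mid (a point): Another vial, as vial1_mid.
There are look-alikes about, which are no part of the job. Leave any orange or yellow look-alike of the part that bears scoop_grip alone.

How it is judged:
By the outcome, as a careful person would: the job done as asked, in the order asked, and still so for the second after the job is handed in, with the robot touching nothing.
It also fails if it takes over 54 s, if anything falls off the work surface, if the arm or the gripper's body presses on something with over 40 N, if the wrist force passes 120 N, or if a joint passes its speed limit or range.

## Working session

There is one attempt and no reset: what is moved stays moved. The work goes in short steps, each a Python script; the robot and the scene stay as the last script left them, time stands still between calls to the robot, and variables do not carry over. Pictures are saved under pics/ and viewed, at most 10 in all, crops included, and the job is handed in when it is done.

```bash
mkdir -p pics; ls
python3 - <<'E'
from plant import bot
import cv2,numpy as np
for n in("top","side"):
    im=bot.camera(n)[:,:,::-1]; cv2.imwrite(f"pics/{n}_raw.png",im)
    cv2.imwrite(f"pics/{n}0.png",cv2.resize(im,(800,600),interpolation=cv2.INTER_CUBIC))
    c=bot.get_calibration(n); print(n,{k:np.round(v,3).tolist() for k,v in c.items()})
print(bot.get_calibration("wrist")); s=bot.read_state(); print(s['t'],s['eef_rot'],s['contact_force'])
E
```

```text
pics
top {'fx': 477.015, 'fy': 477.015, 'cx': 258.176, 'cy': 200.701, 'distortion': [-0.118, 0.0, 0.0, 0.0, 0.0], 'view': [[0.012, -1.0, -0.011, -45.591], [0.98, 0.009, 0.198, -558.915], [-0.198, -0.013, 0.98, -1288.145], [0.0, 0.0, 0.0, 1.0]]}
side {'fx': 457.817, 'fy': 457.817, 'cx': 256.701, 'cy': 186.384, 'distortion': [-0.077, 0.0, 0.0, 0.0, 0.0], 'view': [[-0.996, -0.088, 0.012, 515.512], [0.064, -0.606, 0.793, -138.541], [-0.063, 0.79, 0.609, -1216.286], [0.0, 0.0, 0.0, 1.0]]}
{'fx': 282.6249090678634, 'fy': 282.6249090678634, 'cx': 256.21887271678827, 'cy': 189.3307142925163, 'distortion': array([-0.04279203,  0.        ,  0.        ,  0.        ,  0.        ]), 'T_tool_cam': array([[ 1.27558584e-03,  9.53043096e-01,  3.02832015e-01,
         8.12851507e+01],
       [ 9.99998790e-01, -9.45908390e-04, -1.23531467e-03,
         3.96050049e-01],
       [-8.90856779e-04,  3.02833224e-01, -9.53043150e-01,
        -1.57396283e+02],
       [ 0.00000000e+00,  0.00000000e+00,  0.00000000e+00,
         1.00000000e+00]])}
0.1 [-1.41363420e-01  9.89957492e-01  7.19768420e-04 -1.73424034e-04] [0.47472154 0.46626116 0.74435821]
```

View pics/top0.png

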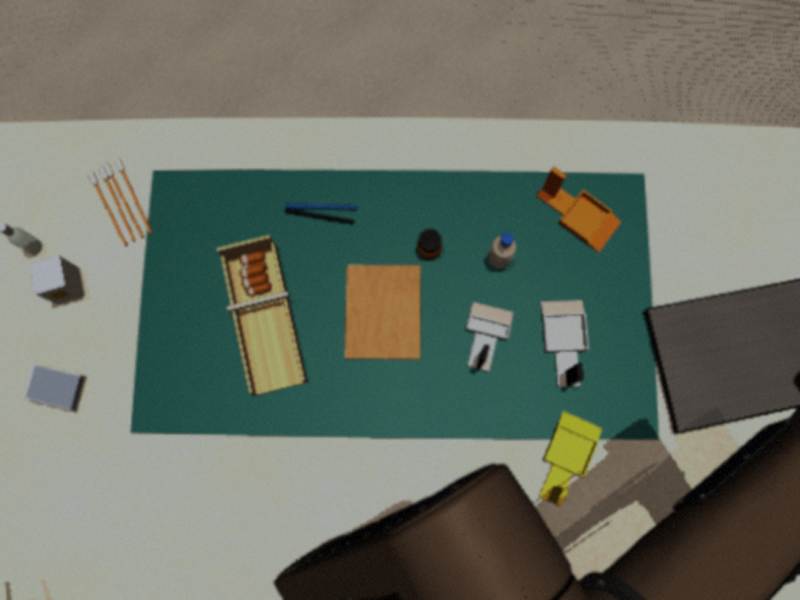

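View pics/side0.png

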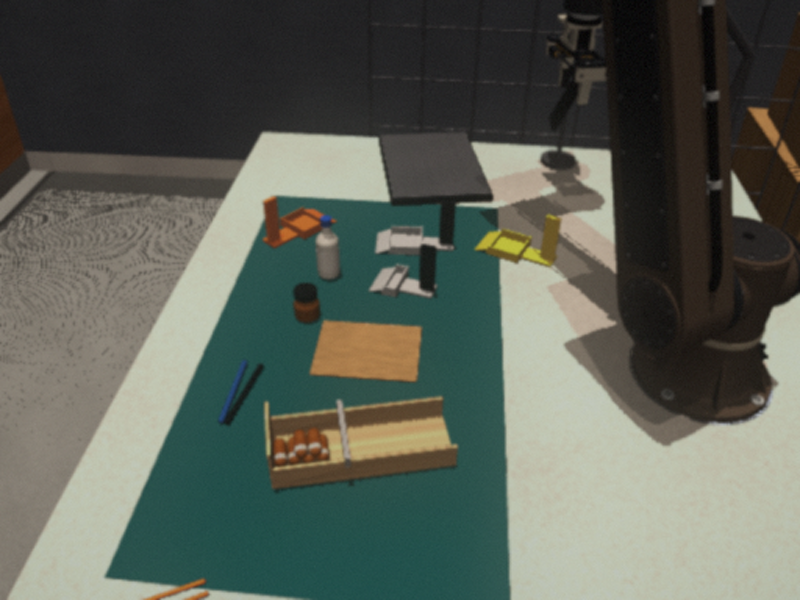

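The top view (800x600) shows two bare aluminium scoops: A at about (490,335), rows 303–370, and B at about (566,340), rows 300–387. B measures about 160 mm and A about 123 mm, so B is the longer one. The orange (580,210) and yellow (572,455) ones are look-alikes to leave. The trough runs from its open end at (278,390) to its end wall at (245,245), with the bar at (258,300). The board is at (383,312). The dark panel at (740,350) may overhang, so I'll check it.

```bash
cat > h.py <<'E'
import numpy as np,cv2
from plant import bot
from scipy.spatial.transform import Rotation as R
def cam(name,state=None):
    c=bot.get_calibration(name); K=np.array([[c['fx'],0,c['cx']],[0,c['fy'],c['cy']],[0,0,1]])
    if name=='wrist':
        T=np.eye(4); T[:3,:3]=R.from_quat(state['eef_rot']).as_matrix(); T[:3,3]=state['tcp_pos']
        M=T@c['T_tool_cam']
    else: M=np.linalg.inv(c['view'])
    return K,np.array(c['distortion']),M
def ray(C,px):
    K,d,M=C; p=cv2.undistortPoints(np.array(px,float).reshape(-1,1,2),K,d).reshape(-1,2)
    v=np.c_[p[:,0],-p[:,1],-np.ones(len(p))]@M[:3,:3].T
    return M[:3,3],v/np.linalg.norm(v,axis=1)[:,None]
def plane(C,px,z):
    o,v=ray(C,px); return o+v*((z-o[2])/v[:,2])[:,None]
def tri(C1,p1,C2,p2):
    o1,v1=ray(C1,p1);o2,v2=ray(C2,p2);out=[]
    for a,b in zip(v1,v2):
        s=np.linalg.lstsq(np.c_[a,-b],o2-o1,rcond=None)[0]; P,Q=o1+s[0]*a,o2+s[1]*b
        out.append(np.r_[(P+Q)/2,np.linalg.norm(P-Q)])
    return np.array(out)
def down(yaw):  # tool z down, tool y along world direction yaw+90deg
    c,s=np.cos(yaw),np.sin(yaw)
    return R.from_matrix(np.array([[-c,-s,0],[-s,c,0],[0,0,-1]]).T if 0 else np.c_[[-c,-s,0],[-(-s),-c,0][::1],[0,0,-1]] if 0 else np.c_[[c,s,0],[s,-c,0],[0,0,-1]]).as_quat()
E
python3 - <<'E'
from h import *
np.set_printoptions(precision=1,suppress=True)
T=cam('top');S=cam('side'); f=.64
top=lambda *p:np.array(p)*f
print('panel',tri(T,top((647,308),(677,431)),S,top((490,198),(398,200))), tri(T,top((647,308),(677,431)),S,top((398,200),(490,198))))
print('board',plane(T,top((347,265),(420,265),(420,358),(345,357)),4))
print('longscoop pocket bottom corners,ramp tips',plane(T,top((549,350),(588,348),(543,302),(586,300)),10),'plate', tri(T,top((571,374)),S,top((447,203))))
print('trough near rim',plane(T,top((253,393),(306,381)),42),'far',plane(T,top((219,249),(271,237)),75),'bar',plane(T,top((229,307),(287,294)),55))
im=cv2.imread('pics/top_raw.png')[175:265,280:400]; cv2.imwrite('pics/crop.png',cv2.resize(im,(800,600),interpolation=cv2.INTER_CUBIC))
for y in (0,.22,.3): print(down(y), R.from_quat(down(y)).as_matrix().round(2).tolist())
E
```

```text
panel [[ 461.4 -436.7  105.8  204.5]
 [ 463.5 -543.7  -11.6  218.2]] [[ 575.6 -495.6   15.3   13.9]
 [ 355.7 -546.4    3.     3.4]]
board [[663.1  69.6   4. ]
 [664.3 -69.3   4. ]
 [486.2 -70.6   4. ]
 [486.6  68.5   4. ]]
longscoop pocket bottom corners,ramp tips [[ 502.4 -309.4   10. ]
 [ 506.7 -382.5   10. ]
 [ 593.3 -300.4   10. ]
 [ 598.  -382.    10. ]] plate [[ 450.7 -328.2  110.3    9.5]]
trough near rim [[413.9 229.4  42. ]
 [436.9 134.2  42. ]] far [[672.7 298.8  75. ]
 [695.9 203.8  75. ]] bar [[568.7 278.7  55. ]
 [593.9 173.   55. ]]
[1. 0. 0. 0.] [[1.0, 0.0, 0.0], [0.0, -1.0, 0.0], [0.0, 0.0, -1.0]]
[1.  0.1 0.  0. ] [[0.98, 0.22, 0.0], [0.22, -0.98, 0.0], [0.0, 0.0, -1.0]]
[1.  0.1 0.  0. ] [[0.96, 0.3, 0.0], [0.3, -0.96, 0.0], [0.0, 0.0, -1.0]]
```

View pics/crop.png

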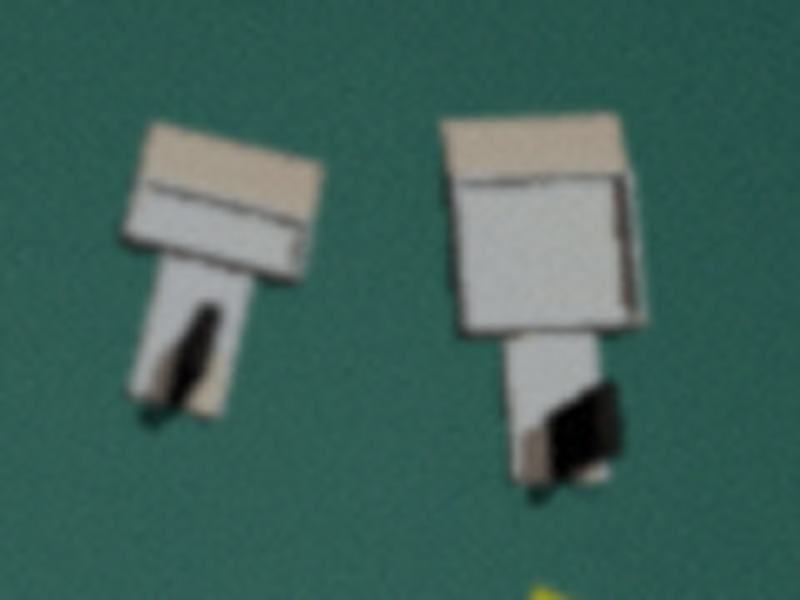

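The crop confirms it: the right scoop (crop (545,300)) has the large square pocket and long overall length, so it is the target. The left one at (220,260) has a narrow one-vial pocket. The panel turns out to lie low and well clear. Next I'll take close looks with the wrist camera.

Run:
```python
from h import *
import json
out={}
for n,p,y in(("trough",[540,212,190],.25),("scoop",[470,-342,190],.09)):
    bot.move_ptp(p,down(y+np.pi)); s=bot.read_state()
    print(n,s['t'],np.round(s['joint_pos'],2),np.round(s['tcp_pos'],1))
    im=bot.camera('wrist')[:,:,::-1]; cv2.imwrite(f'pics/w_{n}.png',im); cv2.imwrite(f'pics/w_{n}b.png',cv2.resize(im,(800,600),interpolation=cv2.INTER_CUBIC))
    out[n]=dict(eef_rot=list(map(float,s['eef_rot'])),tcp_pos=list(map(float,s['tcp_pos'])))
json.dump(out,open('st.json','w'))
```

```text
trough 3.35 [ 0.71  0.23 -0.26  0.   -1.09 -2.03] [540.2 211.4 190. ]
scoop 5.4083 [-0.29  0.23 -0.25 -0.   -1.09 -1.19] [ 470.5 -341.4  190. ]
```

View pics/w_troughb.png

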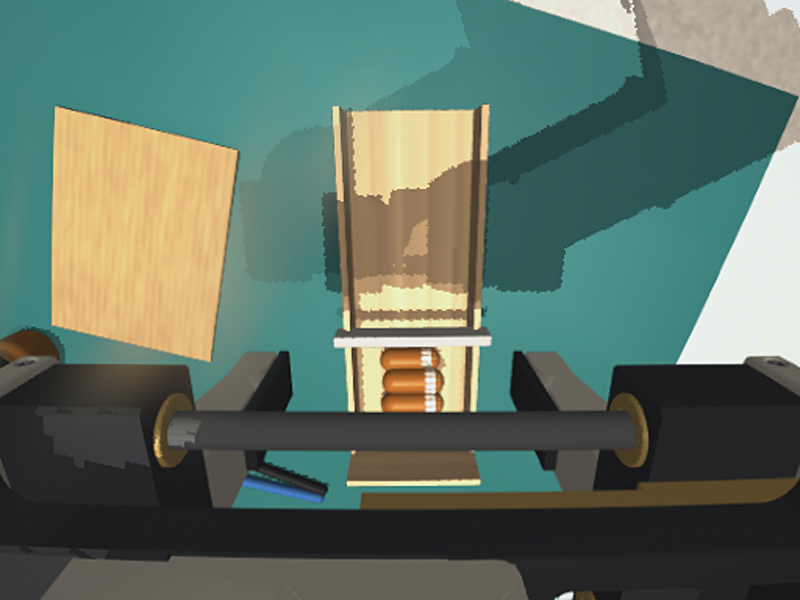

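View pics/w_scoopb.png

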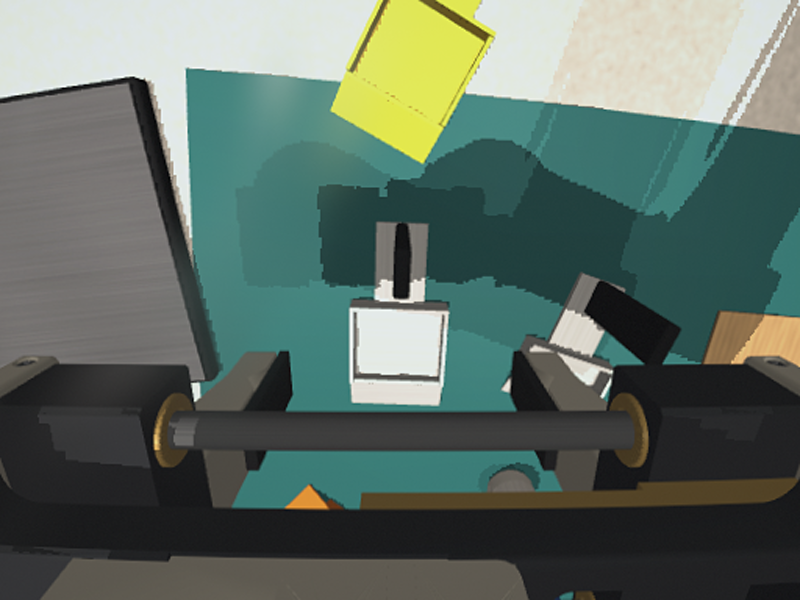

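The wrist view of the trough shows the near rim corners at (334,107) and (489,105), the bar at rows 330–345, and the end wall's top edge at row 485, x 347–480. Three vials are visible. In the wrist view of the scoop, the neck end is at (376–428,222), the back wall at row 303, x 350–449, and the ramp tip at (351,402)–(441,404). The plate's top front edge is at (394–409,298).

Run:
```python
from h import *
import json
np.set_printoptions(precision=1,suppress=True)
st=json.load(open('st.json'))
f=lambda *p:(np.array(p)+.5)*.64-.5
C=cam('wrist',st['scoop'])
neck=plane(C,f((376,222),(428,222)),6); back=plane(C,f((350,303),(449,303)),22); tip=plane(C,f((351,402),(441,404)),1); pl=plane(C,f((394,298),(409,298)),106)
print('neck',neck,'back',back,'tip',tip,'plate',pl)
m=[a.mean(0) for a in(neck,back,tip,pl)]
d=m[2]-m[0]; yaw=np.arctan2(d[1],d[0]);print('yaw',yaw,'len',np.hypot(*d[:2]),[np.arctan2(-(a[1]-a[0])[0],(a[1]-a[0])[1]) for a in(neck,back,tip)])
C=cam('wrist',st['trough'])
nr=plane(C,f((334,107),(489,105)),42); fr=plane(C,f((347,484),(480,482)),75); bar=plane(C,f((334,346),(491,344)),55);bar2=plane(C,f((334,331),(491,329)),55)
print('near',nr,'far',fr,'bar',bar,bar2)
d=fr.mean(0)-nr.mean(0); print('yaw',np.arctan2(d[1],d[0]),np.hypot(*d[:2]),[np.arctan2(-(a[1]-a[0])[0],(a[1]-a[0])[1]) for a in(nr,fr,bar)])
print('board',plane(C,f((55,107),(238,151),(211,361),(52,325)),4), plane(C,f((55,107),(238,151),(211,361),(52,325)),4).mean(0))
```

```text
neck [[ 439.5 -362.3    6. ]
 [ 435.8 -322.4    6. ]] back [[ 501.6 -377.    22. ]
 [ 494.5 -300.4   22. ]] tip [[ 602.  -372.7    1. ]
 [ 596.6 -292.4    1. ]] plate [[ 467.3 -344.6  106. ]
 [ 466.5 -336.   106. ]]
yaw 0.060422084203564985 len 161.96368179292227 [np.float64(0.09216019929970234), np.float64(0.09189925331963175), np.float64(0.06644463953317734)]
near [[442.  143.   42. ]
 [416.  239.4  42. ]] far [[699.3 211.3  75. ]
 [672.8 308.2  75. ]] bar [[599.6 178.   55. ]
 [570.1 287.3  55. ]] [[588.2 175.6  55. ]
 [559.  283.7  55. ]]
yaw 0.26049861855006046 266.04886824560145 [np.float64(0.26350945450509344), np.float64(0.26672999670200215), np.float64(0.2635520991095584)]
board [[487.7 -65.6   4. ]
 [486.8  73.6   4. ]
 [664.3  75.2   4. ]
 [665.9 -63.9   4. ]] [576.2   4.8   4. ]
```

Run:
```python
from h import *
import json
q=down(.08+np.pi); g=np.array([452.4,-341.2])
bot.move_gripper(50)
bot.move_ptp([*g,130],q); bot.line_to([*g,66],100)
bot.move_gripper(0,60); s=bot.read_state(); print(s['t'],s['width'],s['finger_force'],s['contact_force'])
bot.line_to([*g,190],150)
qt=down(.262+np.pi); p=np.array([557,225.3])-135*np.array([np.cos(.262),np.sin(.262)])
print(bot.solve_ik([*p,71],qt))
bot.line_to([*p,190],250,ori=qt); bot.line_to([*p,128],150)
s=bot.read_state(); print(s['t'],s['width'],s['finger_force'],s['contact_force'],s['tcp_pos'],s['joint_pos'])
im=bot.camera('wrist')[:,:,::-1]; cv2.imwrite('pics/w_pre.png',im); cv2.imwrite('pics/w_preb.png',cv2.resize(im[:300,110:400],(800,600*0+828))[:600]) 
cv2.imwrite('pics/w_preb.png',cv2.resize(im,(800,600),interpolation=cv2.INTER_CUBIC))
json.dump(dict(eef_rot=list(map(float,s['eef_rot'])),tcp_pos=list(map(float,s['tcp_pos']))),open('pre.json','w'))
```

```text
8.1583 9.748111991382734 59.895873069763184 [-0.35224671 -0.36037221 -1.02737159]
[ 8.42746038e-01  1.86843491e-01 -6.39276420e-01 -4.44089210e-16
 -7.44676415e-01 -2.15154236e+00]
11.975 9.432418682199707 59.8948609828949 [ 0.2704553  -0.71049684 -1.53418458] [427.03445652 190.26227071 128.47439273] [ 8.42276018e-01  1.08040871e-01 -5.69057118e-01  5.63417610e-04
 -8.93684048e-01 -2.15147496e+00]
```

View pics/w_preb.png

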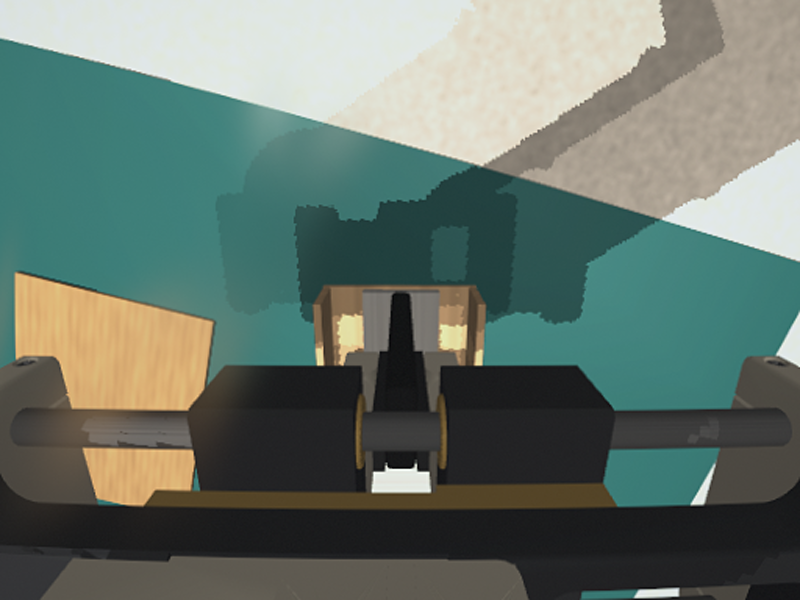

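The pre-insert view shows the neck (363–439, centre 401) centred between the trough rims (315–485, centre 400). I can lower it and push.

```bash
cat >> h.py <<'E'
YT=.262; U=np.array([np.cos(YT),np.sin(YT)]); O=np.array([557,225.3])
def P(x,z): return [*(O+x*U),z]
def st(tag):
    s=bot.read_state(); F=np.array(s['contact_force'])
    print(tag,'t%.2f'%s['t'],'x%.1f'%((np.array(s['tcp_pos'])[:2]-O)@U),'z%.1f'%s['tcp_pos'][2],'Fx%.1f'%(F[:2]@U),'Fy%.1f'%(F[:2]@[-U[1],U[0]]),'Fz%.1f'%F[2],'M',np.round(s['moment'],2),'w%.2f'%s['width']); return F[:2]@U,F[2]
E
python3 - <<'E'
from h import *
st('hover')
bot.line_to(P(-135,76),80); st('a'); 
for z in (73,72,71,70.5):
    bot.line_to(P(-135,z),20); f=st('down')
    if f[1]>3: break
bot.line_to(P(-60,z),60); st('under bar')
for x in range(-52,-3,4):
    bot.line_to(P(x,z),50); f=st('push')
    if f[0]<-22: break
im=bot.camera('side')[:,:,::-1]; cv2.imwrite('pics/side_push.png',im)
a=im[240:330,150:310]; cv2.imwrite('pics/side_pushc.png',cv2.resize(a,(800,450),interpolation=cv2.INTER_CUBIC))
E
```

```text
hover t12.03 x-134.2 z129.0 Fx0.7 Fy1.1 Fz-1.6 M [ 0.01  0.03 -0.02] w9.78
a t12.82 x-134.7 z76.4 Fx0.1 Fy0.8 Fz-1.8 M [-0.03  0.05  0.02] w9.65
down t13.12 x-135.0 z73.1 Fx-0.9 Fy-0.0 Fz-1.3 M [-0.04  0.04  0.  ] w9.51
down t13.38 x-135.0 z72.0 Fx0.1 Fy0.2 Fz-1.6 M [-0.05  0.04  0.  ] w10.06
down t13.62 x-135.1 z70.9 Fx0.5 Fy0.2 Fz-1.5 M [ 0.03  0.07 -0.05] w9.81
down t13.88 x-134.9 z70.8 Fx-1.1 Fy-0.0 Fz3.2 M [-0.24  0.61  0.06] w9.52
under bar t15.28 x-61.4 z70.8 Fx-7.7 Fy-1.2 Fz10.9 M [-0.64  3.09  0.14] w9.43
push t15.58 x-52.2 z70.8 Fx-3.1 Fy-0.7 Fz6.8 M [-0.54  1.36  0.1 ] w9.30
push t15.83 x-49.0 z70.8 Fx-6.8 Fy0.4 Fz9.3 M [-0.63  2.45  0.06] w9.93
push t16.08 x-45.0 z70.8 Fx-6.4 Fy-0.9 Fz9.3 M [-0.72  2.4   0.1 ] w9.59
push t16.33 x-41.0 z70.8 Fx-6.4 Fy-1.4 Fz9.6 M [-0.68  2.38  0.05] w10.03
push t16.58 x-36.9 z70.8 Fx-5.5 Fy-1.1 Fz9.7 M [-0.69  2.19  0.02] w9.50
push t16.83 x-32.8 z70.8 Fx-4.8 Fy-0.6 Fz8.6 M [-0.68  2.15  0.01] w9.91
push t17.08 x-29.0 z70.8 Fx-6.3 Fy-1.6 Fz8.2 M [-0.76  2.39  0.06] w9.68
push t17.33 x-25.0 z70.8 Fx-6.1 Fy-1.3 Fz8.1 M [-0.71  2.25  0.09] w9.46
push t17.58 x-20.9 z70.8 Fx-5.0 Fy-1.3 Fz8.6 M [-0.71  2.16  0.05] w9.90
push t17.83 x-16.8 z70.8 Fx-5.3 Fy-0.7 Fz8.1 M [-0.66  2.03 -0.02] w9.19
push t18.08 x-15.4 z70.8 Fx-17.0 Fy0.6 Fz16.9 M [-0.92  5.48  0.07] w9.59
push t18.33 x-15.0 z70.6 Fx-30.3 Fy3.5 Fz28.4 M [-0.89 10.5   0.07] w9.69
```

View pics/side_pushc.png

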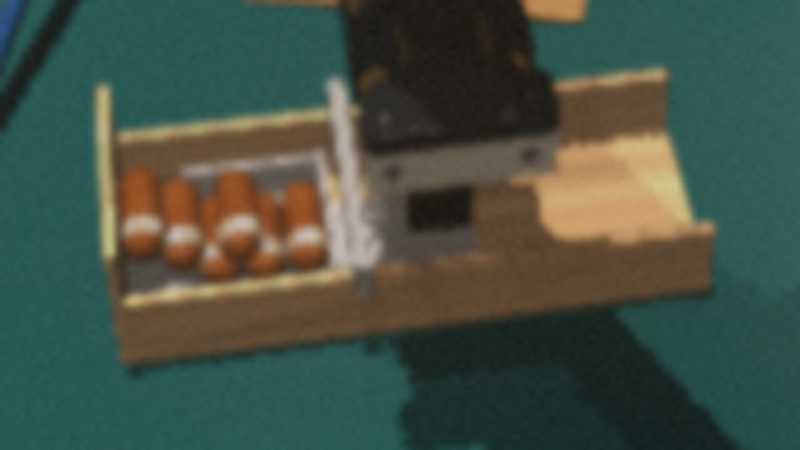

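The crop shows the scoop in the heap. There are vials in the pocket (215–310,220), one on top of them (238,215) and two on the ramp (140–180,215), with the tip at the wall. The force rise at x = -16 agrees. I'll draw back slowly.

Run:
```python
from h import *
z=70.8
bot.line_to(P(-18,z),10); bot.pause(.3); st('relieved')
for x in (-40,-60,-80,-100,-120,-135):
    bot.line_to(P(x,z),35); st('draw')
bot.pause(.3)
im=bot.camera('side')[:,:,::-1]; cv2.imwrite('pics/side_draw.png',im)
a=im[240:330,150:310]; cv2.imwrite('pics/side_drawc.png',cv2.resize(a,(800,450),interpolation=cv2.INTER_CUBIC)); st('end')
```

```text
relieved t19.83 x-18.1 z70.7 Fx0.7 Fy0.6 Fz-0.9 M [ 0.36 -0.08 -0.01] w9.44
draw t20.61 x-41.0 z70.7 Fx-3.2 Fy0.6 Fz2.0 M [-0.12  1.82 -0.03] w10.26
draw t21.33 x-60.1 z70.8 Fx0.0 Fy0.7 Fz-2.4 M [-0.07  0.1  -0.01] w9.65
draw t22.06 x-79.9 z70.9 Fx-0.4 Fy-0.6 Fz-2.6 M [-0.04  0.16  0.03] w9.76
draw t22.78 x-99.9 z70.9 Fx0.4 Fy-0.2 Fz-2.3 M [-0.01  0.08  0.02] w9.77
draw t23.51 x-119.9 z70.9 Fx-1.1 Fy-0.5 Fz-2.1 M [-0.03  0.09  0.05] w9.88
draw t24.08 x-134.9 z71.0 Fx0.7 Fy0.2 Fz-1.7 M [0.01 0.1  0.04] w9.79
end t24.43 x-135.0 z70.7 Fx-0.7 Fy0.4 Fz-1.6 M [-0.03  0.15  0.01] w9.46
```

View pics/side_drawc.png

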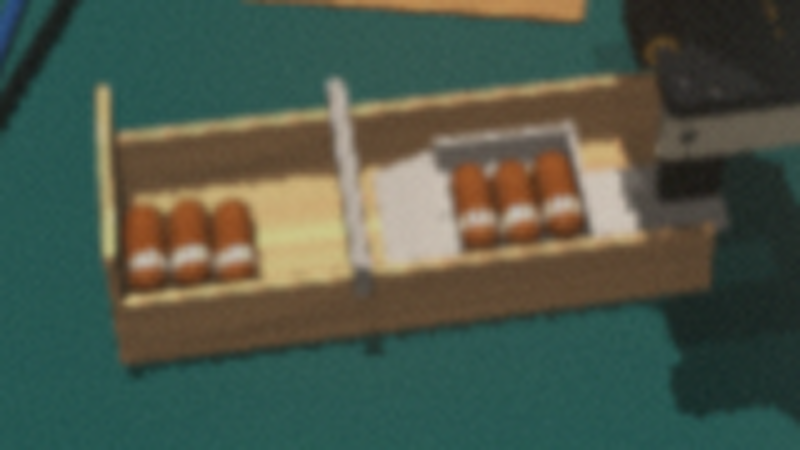

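The scoop is level full, with three vials in the pocket (455–580,200) and three left in the trough (130–250,245). Next: lift, carry, set down.

Run:
```python
from h import *
bot.line_to(P(-135,100),40); bot.line_to(P(-135,150),80); st('lifted')
g=[491,4]; q=down(np.pi+.005)
bot.line_to([*g,150],110,ori=q); bot.line_to([*g,80],80); st('above')
for z in (73,72,71,70.5,70,69.5,69):
    bot.line_to([*g,z],15); f=st('down')
    if f[1]>1.5: break
for n in('top','side'):
    im=bot.camera(n)[:,:,::-1]; cv2.imwrite(f'pics/{n}_place.png',im)
a=cv2.resize(cv2.imread('pics/side_place.png')[170:290,150:310],(600,450),interpolation=cv2.INTER_CUBIC); cv2.imwrite('pics/place.png',a)
```

```text
lifted t26.09 x-135.4 z149.6 Fx0.1 Fy-0.3 Fz-1.7 M [0.04 0.13 0.02] w9.43
above t29.06 x-120.6 z80.4 Fx0.4 Fy-0.1 Fz-2.5 M [0.04 0.12 0.03] w9.80
down t29.68 x-121.1 z73.0 Fx-0.4 Fy-0.2 Fz-1.4 M [-0.03  0.1  -0.  ] w9.89
down t29.93 x-121.1 z72.0 Fx-0.4 Fy-0.3 Fz-1.4 M [-0.01  0.09 -0.01] w9.17
down t30.18 x-121.1 z70.9 Fx0.3 Fy0.5 Fz-2.2 M [-0.05  0.12  0.01] w10.18
down t30.43 x-121.1 z70.5 Fx0.9 Fy-0.3 Fz-3.5 M [-0.    0.12 -0.02] w9.86
down t30.68 x-121.1 z70.0 Fx-0.4 Fy0.1 Fz-2.1 M [-0.05  0.1  -0.02] w10.02
down t30.93 x-121.0 z69.6 Fx-0.2 Fy0.4 Fz-0.5 M [ 0.01  0.3  -0.03] w9.51
down t31.18 x-120.9 z69.6 Fx-2.4 Fy0.7 Fz5.9 M [0.09 1.19 0.03] w9.58
```

View pics/place.png

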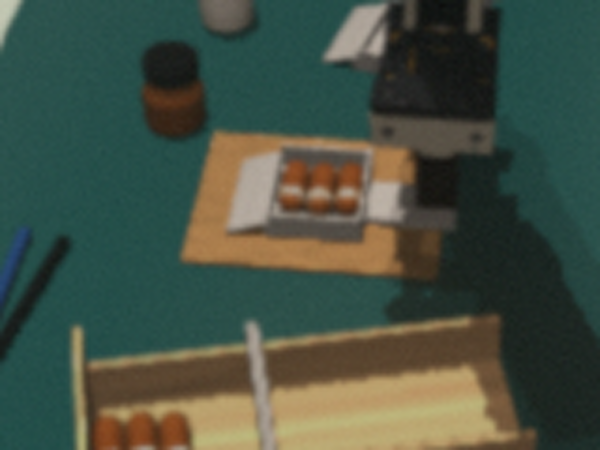

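The scoop sits on the board with its pocket over the middle (322,195) and three vials in it. Its margins to the board edges are even. Releasing now.

Run:
```python
from h import *
g=[491,4]
bot.line_to([*g,69.6],10); bot.move_gripper(40); st('open'); bot.line_to([*g,130],80); bot.line_to([*g,230],150); bot.pause(.3); st('up')
a=cv2.resize(bot.camera('side')[170:330,130:330,::-1],(750,600),interpolation=cv2.INTER_CUBIC); cv2.imwrite('pics/fin.png',a)
```

```text
open t32.26 x-121.1 z69.6 Fx-0.3 Fy0.1 Fz0.4 M [-0.03 -0.03 -0.02] w39.96
up t34.28 x-121.3 z229.4 Fx0.4 Fy0.6 Fz0.4 M [-0.08 -0.06 -0.09] w40.05
```

View pics/fin.png

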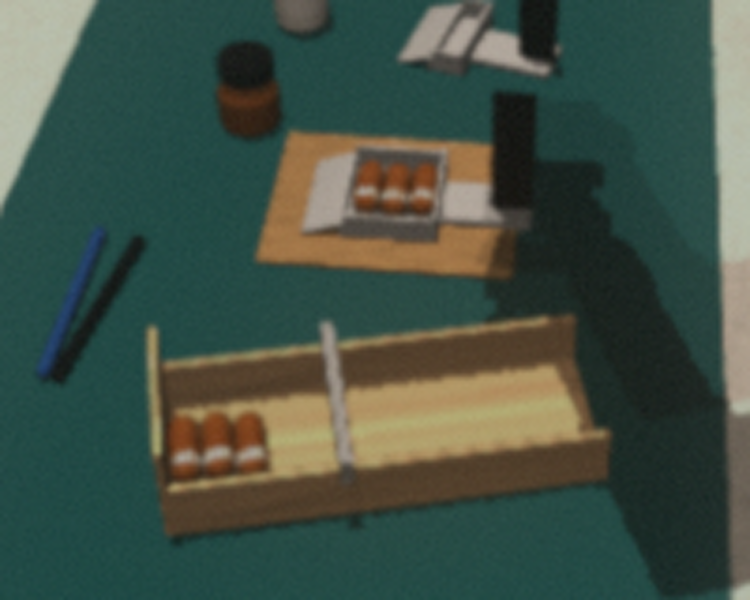

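The scoop stands flat on the board with three vials (395,190), three vials remain in the trough (215,445), and the gripper is clear.

```bash
python3 -c "
from plant import bot
print(bot.close_job())"
```

```text
the job is handed in; nothing more can be done
None
```

The job is handed in, at about 34 s: the longer scoop stands flat on the board, pocket over its middle, with exactly three vials; the other three are still in the trough, and I did not touch the small scoop, jar or bottle.

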